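# Clamp the model cabin in the hobby vise while its glue sets

### The arm

A 7-joint arm with a two-finger parallel gripper is mounted at the origin on the work surface. World frame = base frame: x ahead of the robot, y to its left, z up, the work surface at z = 0. Lengths are in m, angles in rad, forces in N, time in s.
With the tool pointing down it reaches from about 0.4 to 0.9 m from the base axis. Payload 5.5 kg.
Tool frame: the origin (TCP) lies at the very end of the fingers, on their centre line; the grasp point (between the pads) lies 19 mm behind it (bot.hold_point_z is the distance from the TCP to the grasp point, in m); z points along the fingers, y is the line along which they close (so a half turn about z gives the same grasp; the last joint's range is limited). The gripper opens to 85 mm and grips with 20 to 120 N. Pads are 22 mm wide; open, the fingers measure 114 mm over their backs; the gripper's body (76 mm by 85 mm) begins 54 mm behind the grasp point. The pads swing forward as they close: fully open they stand 13 mm farther back than shut.
Start: joints at [-1.067, 0.501, -0.427, 1.55, 0.221, 1.138, -0.21], TCP at [0.155, 0.631, 0.231] pointing down, gripper open.
Joint ranges: [-2.88, 2.88], [-0.31, 2.03], [-1.54, 1.56], [0.2, 2.42], [-1.41, 4.55], [0.19, 2.02], [-2.57, 2.57]. Speed limits (rad/s): [2.57, 2.57, 3.14, 3.14, 3.14, 3.14, 3.14].

### API

Orientations are given as a 3x3 rotation matrix whose columns are the frame's x, y, z axes.
In Python, from cell import bot gives the robot as it stands. The module is installed in compiled form; this text tells all that it offers.
- The arm moves only by the tool jog_arm, never from a script. Its argument "increments" is a list of rows, each a list of 2 entries, a list of its own where there are three numbers: the shift along the tool's x, y, z in mm, then the turn about the tool's z in degrees. In form: [[[dx, dy, dz], yaw], ...]. A call has 1 to 12 rows; each row shifts and turns the commanded pose from where the row before left it, along the tool's axes as they then stand; what a row does not reach is not made up. A row lasts 1/12 s, in which the tool goes at most 41.7 mm and 7.16 degrees, less where a joint would pass 70% of its speed; a pose out of reach is approached as far as the arm can. A call with a gripper value outside its range is refused whole. "grip" is the opening, from -1 (shut) to 1 (fully open), set as the call begins (left out, the last holds). The fingers move at their own pace and stop on an object; "grip_force" is the grip in N (left out, the last holds). Time passes only in rows, so rows that do not move let the fingers close. It gives the time, the measured TCP pose, the force, the opening and the grip force at its end, in the units of the state.
- bot.state(): the state, without advancing time (a new reading comes with each control period).
- bot.capture(name): name is "side" or "top"; returns (picture, depth): 384x512x3 uint8, red, green, blue; 384x512 float32, m along the optical axis (not along the pixel's ray), 0 where there is no reading.
- bot.camera_info(name): a dict with "vfov" (degrees; the focal length in pixels is half the picture's height over the tangent of half this angle, whatever the lens; pixels are square), "cx", "cy" (the principal point, pixels), "distortion" ([k1, k2, p1, p2, k3] as OpenCV has them; the pictures are not rectified), "extrinsics" (4x4, takes a point from camera to world coordinates). Camera axes: x right, y down, z forward; pixel columns grow to the right and rows downward; lengths in m; the calibration is good to about 2 mm. A picture is of the moment at which its call begins. camera_info takes no time and is no camera call.
- bot.hand_in(): hands the job in; it is judged then, once.
The state is a dict: "clock": time; "q": joint angles; "dq": joint speeds; "joint_efforts": joint torques, N m; "position": TCP position; "ee_rot": TCP orientation; "force": force on the tool from outside, world axes, zero at the start; "wrist_torque": the same for the moment, N m; "grip_width": opening from 0.0 (shut) to 1.0 (fully open); "gripper_force": force on a finger pad.
Only numpy, scipy, OpenCV 4.12 (cv2) and the standard library are available. Lean on these libraries where they do the work, as an engineer would, in place of code of your own. Each camera call takes 0.05 s, during which the arm holds its last target. There are 200 camera calls.

### The job

Stand the model cabin section (dark floor slab with an upright olive bulkhead) on the vise bed between the open jaws, slab's 60 mm width along the jaws' travel and centred across them, and let go. Then turn the slanted crank clockwise until the sliding jaw presses the slab firmly against the far jaw, with 10 to 40 N and never over 70 N, and let go of the crank, leaving everything else on the bench alone.

Things in the scene. Friction and masses are not known exactly. Their poses are not given: they have to be found in the camera images.
- vise: Grey hobby vise, base 315 x 110 x 20 mm. Origin: its underside's centre; x along the jaw travel to the far jaw, z up. The far jaw, preset and immovable, has its face at x = 113 to 125 (varies). Bed top z = 30 mm. Jaws 90 wide, tops z = 56. Crank at the -x end; gear box x -103 to -28, top z = 68. Lamp bar over it, x -55 to -15, y +-65, z 205 to 265: the tool must lean with the crank's axis.
- jaw: The sliding jaw; same axes as the vise, origin on the vise's middle line at the base's underside height, straight below the jaw's clamping face (face looks to +x, spans z = 31 to 56 mm). Its x in the vise frame is the face's x (0 to 25 mm at the start).
- crank (a joint): Crank angle, rad; grows clockwise seen from above (closing), end stop 9.5. The jaw advances 8 mm per rad. Turning takes about 8 N at the handle (friction; it stays where left); every 10 N of clamping adds about 1.8 N at the handle. On a clamped slab the clamping force grows about 24 N per 0.1 rad.
- crank_axis (a point): Point on the crank's axis at the mid-height of its handle: x = -100, y = 0, z = 120 mm in the vise frame. Its z axis is the crank's axis, leaning 35 deg from vertical towards the vise's -x; its x axis points to the handle.
- crank_grip (a point): Middle of the crank's handle: a black round sleeve, 20 mm diameter, 44 mm long (from 22 mm below to 22 mm above this point), parallel to the crank's axis and 45 mm off it, turning freely on its pin. Same axes as crank_axis.
- cabin: Loose model cabin section, 0.15 to 0.27 kg. Origin: centre of its underside, z up. Dark floor slab 60 (x) x 110 (y) x 16 mm; upright olive bulkhead across its middle: 52 mm (x) x 8 mm (y), from z = 16 to 78 mm, the part to grip; a low bench near either end (|y| 38 to 50 mm) up to z = 26 mm.
- glue: Bystander: glue bottle, white, 44 mm diameter, 110 mm tall. Origin: underside centre.
- jar_a: Bystander: squat glass paint jar, 44 mm diameter, 42 mm tall. Origin: underside centre.
- jar_b: Bystander: another such paint jar. Origin: underside centre.
- bench: Bystander: olive model bench seat with a backrest, 90 mm long, 65 mm tall. Origin: underside centre.
- sander: Bystander: cork sanding block 90 x 40 x 28 mm. Origin: underside centre.
- driver: Bystander: screwdriver lying flat. Origin: underside centre of its handle-to-tip length.
- mug: Bystander: white mug, 76 mm diameter, 85 mm tall. Origin: underside centre.

How it is judged:
On the way, in this order (a step that is already met when the one before it is completed fails the run):
1. the cabin stands flat on the vise bed between the open jaws, centred across them within 15 mm and squared within 14 degrees, released by the fingers and not yet pressed by the jaw (x of cabin in the frame of vise between 0.05 and 0.101 m and y of cabin in the frame of vise between -0.015 and 0.015 m and z of cabin in the frame of vise between 0.026 and 0.034 m and angle between cabin's own z axis and vertical below 0.08 rad and angle between the x axis of cabin and the x axis of vise, either way round below 0.25 rad and contact force between the fingers and cabin below 0.3 N and contact force between jaw and cabin below 2 N), for 0.2 s.
2. the sliding jaw presses the slab with more than 10 N (contact force between jaw and cabin above 10 N), for 0.1 s.
At the end, for the whole second after the job is handed in: The cabin is flat on the bed (within 4 mm and 3.4 degrees), its slab held between both jaws and square to them (within 3.4 degrees), centred across the jaws within 15 mm, clamped by the sliding jaw with 10 to 40 N, at rest, and the fingers touch neither it nor the vise or crank (x of cabin in the frame of vise between 0.077 and 0.101 m and y of cabin in the frame of vise between -0.015 and 0.015 m and z of cabin in the frame of vise between 0.026 and 0.034 m and angle between cabin's own z axis and vertical below 0.06 rad and angle between the x axis of cabin and the x axis of vise, either way round below 0.06 rad and contact force between jaw and cabin between 10 and 40 N and contact force between the fingers and vise below 0.3 N and linear speed of cabin below 0.02 m/s and contact force between the fingers and cabin below 0.3 N).
It fails at once if the jaw squeezes the cabin with more than 70 N (contact force between jaw and cabin above 70 N).
It fails at once if any bystander (bottle, jar, bench seat, sanding block, screwdriver, mug) is moved by more than 30 mm (distance of any of glue, jar_a, jar_b, bench, sander, driver, mug from where it was at the start of the episode above 0.03 m).
It also fails if it takes over 72 s, if anything falls off the work surface, if the arm or the gripper's body presses on something with over 40 N, if the wrist force passes 120 N, or if a joint passes its speed limit or range.

## Working session

There is one attempt and no reset: what is moved stays moved. The work goes in short steps, Python scripts to look and compute and a tool call to move; the robot and the scene stay as the last step left them, time stands still between calls to the robot, and variables do not carry over. Pictures are saved under pics/ and viewed, at most 10 in all, crops included, and the job is handed in when it is done.

Besides the shell and the picture viewer there is one more tool, called after ">>>" as name(argument=value, ...) on one line, values as JSON. jog_arm: Moves the arm, as the interface text tells. Its arguments: {"type":"object","properties":{"increments":{"type":"array"},"grip":{"type":"number"},"grip_force":{"type":"number"}},"required":["increments"]}

```bash
mkdir -p pics; cat > h.py <<'E'
import numpy as np, cv2
from cell import bot
def cam(n):
    c=bot.camera_info(n); f=192/np.tan(np.radians(c['vfov'])/2)
    K=np.array([[f,0,c['cx']],[0,f,c['cy']],[0,0,1]]); return K,np.array(c['distortion'],float),np.array(c['extrinsics'])
def cloud(n,d):
    K,D,E=cam(n); v,u=np.mgrid[0:384,0:512]
    p=cv2.undistortPoints(np.stack([u,v],-1).reshape(-1,1,2).astype(float),K,D).reshape(384,512,2)
    P=np.dstack([p*d[...,None],d])@E[:3,:3].T+E[:3,3]; P[d==0]=np.nan; return P
def plane(n,uv,z):
    K,D,E=cam(n); p=cv2.undistortPoints(np.array(uv,float).reshape(-1,1,2),K,D).reshape(-1,2)
    r=np.c_[p,np.ones(len(p))]@E[:3,:3].T; return E[:3,3]+r*((z-E[2,3])/r[:,2])[:,None]
def proj(n,P):
    K,D,E=cam(n); R=E[:3,:3].T; return cv2.projectPoints(np.array(P,float).reshape(-1,1,3),R,-R@E[:3,3],K,D)[0].reshape(-1,2)
E
python3 - <<'E'
from h import *
for n in('top','side'):
    p,d=bot.capture(n); cv2.imwrite(f'pics/{n}0.png',cv2.resize(p[...,::-1],(800,600))); np.savez(f'{n}0.npz',p=p,d=d)
    K,D,E=cam(n); print(n,K[0,0],D,E.round(3).tolist(),(d==0).mean())
s=bot.state(); print({k:np.round(v,3).tolist() for k,v in s.items()})
E
```

```text
top 364.2275034276291 [-0.05112102  0.          0.          0.          0.        ] [[-0.02, -0.98, 0.196, 0.38], [-1.0, 0.016, -0.021, -0.036], [0.017, -0.197, -0.98, 1.015], [0.0, 0.0, 0.0, 1.0]] 0.003936767578125
side 468.12334366121286 [-0.07051665  0.          0.          0.          0.        ] [[-0.984, -0.109, 0.142, 0.37], [-0.179, 0.617, -0.767, 0.921], [-0.004, -0.78, -0.626, 0.898], [0.0, 0.0, 0.0, 1.0]] 0.0040283203125
{'clock': 0.1, 'q': [-1.067, 0.502, -0.427, 1.551, 0.221, 1.138, -0.21], 'dq': [-0.001, -0.002, -0.0, -0.001, -0.002, 0.001, 0.001], 'joint_efforts': [-0.011, -57.081, -5.839, -28.175, 0.01, 0.006, 0.0], 'position': [0.155, 0.631, 0.23], 'ee_rot': [[-0.971, 0.238, -0.0], [0.238, 0.971, -0.002], [0.0, -0.002, -1.0]], 'force': [0.044, -0.246, -0.494], 'wrist_torque': [-0.058, 0.042, -0.03], 'gripper_force': 0.0, 'grip_width': 1.002}
```

View pics/top0.png

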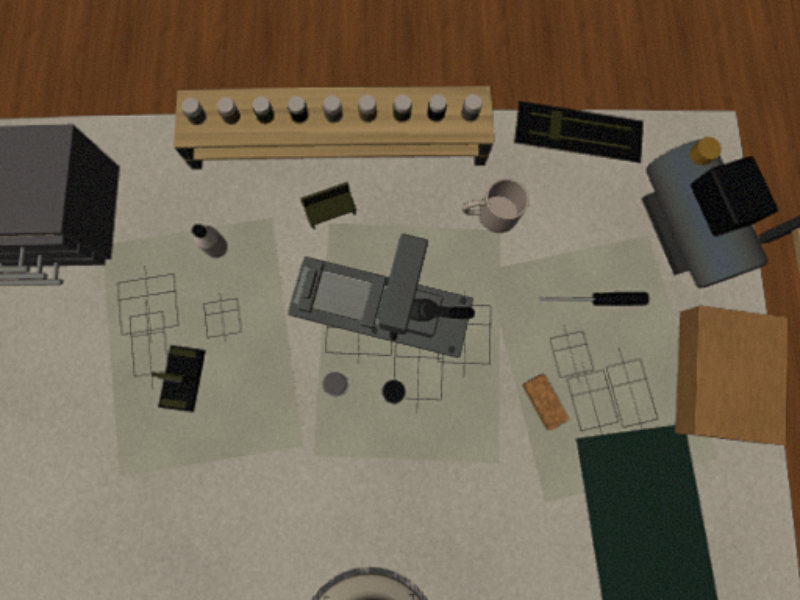

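View pics/side0.png

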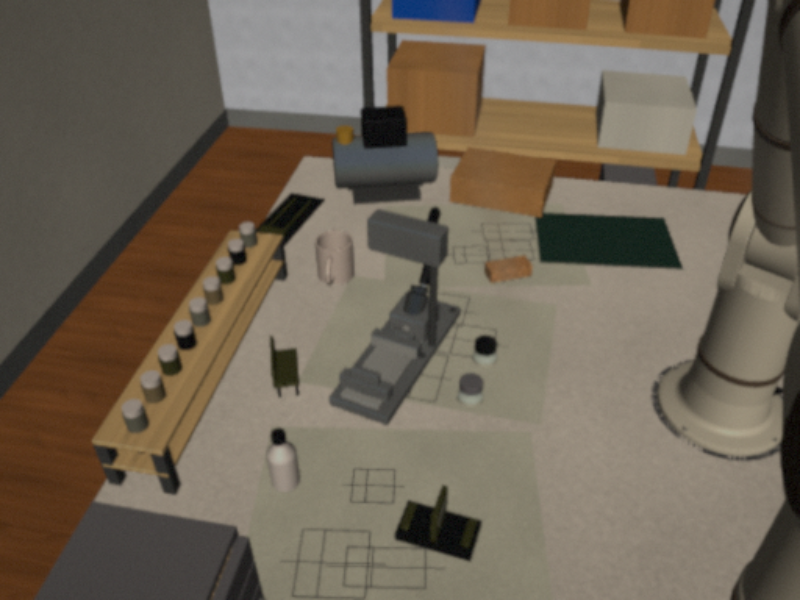

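The top view (800x600) shows the vise from (290,310) to (470,350), its far jaw at the left, the lamp bar near (405,285) and the crank near (430–475,310). The cabin is at (183,378) with its bulkhead pointing left. The side view agrees: cabin at (438,528) and crank handle near (432,215–270).

```bash
python3 - <<'E'
from h import *
C={}
for n in('top','side'):
    z=np.load(n+'0.npz'); C[n]=(cloud(n,z['d']),z['p'])
def box(n,lo,hi):
    P,I=C[n]; m=np.all((P>lo)&(P<hi),-1); return P[m],I[m]
def rect(Q):
    r=cv2.minAreaRect((Q[:,:2]*1000).astype(np.float32)); return np.round(r[0],1),np.round(r[1],1),round(r[2],2)
for n in C:
    P,_=box(n,[.35,-.1,-.02],[.45,.1,.02]);print(n,'table z',np.median(P[:,2]),P[:,2].std())
    # vise region from top picture
a=plane('top',np.array([[290,310],[305,257],[470,295],[462,355]])*.64,.02);print(a.round(3))
for n in C:
    lo=a.min(0)-.03;hi=a.max(0)+.03
    for z0,z1 in((.012,.026),(.027,.035),(.048,.06),(.062,.075),(.1,.18),(.19,.28)):
        P,_=box(n,[lo[0],lo[1],z0],[hi[0],hi[1],z1]); 
        if len(P)>5: print(n,z0,len(P),rect(P),np.median(P,0).round(4))
# cabin
c=plane('top',np.array([[183,378]])*.64,.016)[0];print('cab',c)
for n in C:
    for z0,z1 in((.01,.021),(.022,.03),(.035,.07),(.066,.09)):
        P,_=box(n,[c[0]-.09,c[1]-.09,z0],[c[0]+.09,c[1]+.09,z1])
        if len(P)>5: print(n,z0,len(P),rect(P),np.median(P,0).round(4))
# vise top zoom
for n,(u0,v0,u1,v1) in dict(top=(170,140,320,240),side=(200,120,310,280)).items():
    I=C[n][1][v0:v1,u0:u1,::-1]; k=min(800/(u1-u0),600/(v1-v0)); cv2.imwrite(f'pics/{n}z.png',cv2.convertScaleAbs(cv2.resize(I,None,fx=k,fy=k,interpolation=cv2.INTER_CUBIC),alpha=1.8))
E
```

```text
top table z -0.00020727134864872987 0.002685276986701005
side table z 0.0015957443269265514 0.0044068599877337645
[[ 0.552  0.131  0.02 ]
 [ 0.649  0.106  0.02 ]
 [ 0.574 -0.189  0.02 ]
 [ 0.467 -0.17   0.02 ]]
top 0.012 1604 (array([520.8, -17.6]), array([315.4, 188.2]), 75.08) [ 0.5304 -0.0704  0.0193]
top 0.027 814 (array([554.5, -23.1]), array([292. , 100.7]), 75.39) [0.5769 0.0438 0.0295]
top 0.048 499 (array([560.5,  -9.8]), array([242.2,  98. ]), 71.23) [ 0.5662 -0.0088  0.055 ]
top 0.062 324 (array([546.6, -20.6]), array([253. ,  86.6]), 77.87) [ 0.5519 -0.0956  0.0678]
top 0.1 141 (array([ 528.9, -108.8]), array([ 42.9, 140.9]), 10.77) [ 0.532  -0.1553  0.1062]
top 0.19 1175 (array([548.7, -61.3]), array([ 39.8, 130.2]), 74.74) [ 0.5442 -0.0604  0.264 ]
side 0.012 1031 (array([515.1, -13.9]), array([317.8, 194. ]), 74.37) [0.5343 0.0334 0.0195]
side 0.027 582 (array([560.2,   2.1]), array([249.7,  96.6]), 70.39) [0.5709 0.0372 0.0299]
side 0.048 614 (array([558.5,  -6.3]), array([239.7,  98.8]), 71.5) [ 0.5606 -0.0073  0.0546]
side 0.062 388 (array([544.5, -19.1]), array([25
[... 288 characters left out ...]
array([436.6, 322.4]), array([ 62.7, 108.4]), 81.64) [0.4351 0.3196 0.015 ]
top 0.022 143 (array([436.3, 320.9]), array([48.4, 98. ]), 81.98) [0.4722 0.3242 0.0253]
top 0.035 28 (array([432.1, 320. ]), array([45.9,  7.6]), 89.87) [0.4328 0.3021 0.0611]
top 0.066 63 (array([436.9, 322.2]), array([50. ,  9.1]), 77.51) [0.4374 0.3234 0.0775]
side 0.01 880 (array([433.9, 325. ]), array([ 63.7, 110.8]), 80.2) [0.4271 0.3324 0.0162]
side 0.022 211 (array([433.6, 327.7]), array([ 50. , 100.2]), 82.15) [0.4334 0.3282 0.0263]
side 0.035 99 (array([429.4, 327.8]), array([51.6,  9.6]), 72.4) [0.4306 0.3431 0.0587]
side 0.066 112 (array([432.7, 325. ]), array([55.6, 10.1]), 81.87) [0.4331 0.3292 0.077 ]
```

View pics/topz.png

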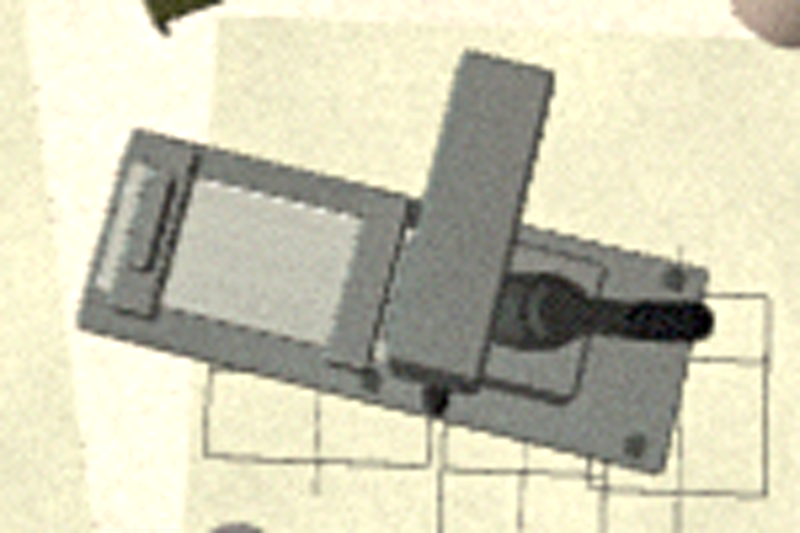

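View pics/sidez.png

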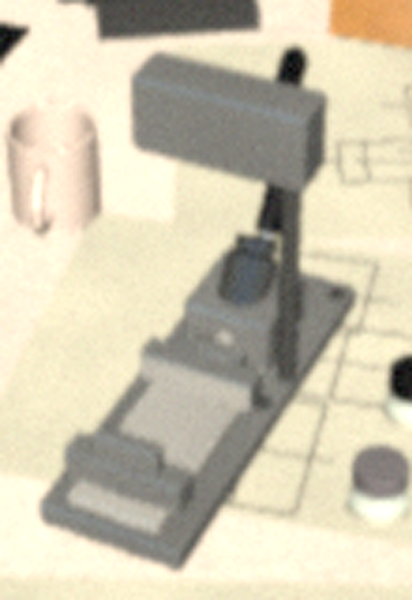

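The top crop shows the base corners at (135,128), (708,270), (660,472) and (80,328). The far jaw is at about (165,240), the sliding jaw at about (390,290), the hub at (540,310) and the handle end at (705,320). The side crop shows the handle running up behind the lamp bar to (292,60), with the lamp post on the robot side.

```bash
cat >> h.py <<'E'
def merged(names=('top','side'),f='0'):
    out=[];col=[]
    off={'top':np.zeros(3),'side':np.zeros(3)}
    for n in names:
        z=np.load(n+f+'.npz'); P=cloud(n,z['d']).reshape(-1,3); out.append(P);col.append(z['p'].reshape(-1,3).astype(int))
    return out,col
E
python3 - <<'E'
from h import *
z=np.load('top0.npz')
c=np.array([[135,128],[708,270],[660,472],[80,328]])/5.333+[170,140]-.4
W=plane('top',c,.02); print(W.round(4).tolist())
L=W[[0,3]].mean(0)-W[[1,2]].mean(0); print('len',np.linalg.norm(L),np.linalg.norm(W[0]-W[3]),'ang',np.degrees(np.arctan2(L[1],L[0])),'ctr',W.mean(0))
zs=np.load('side0.npz')
# side corners of base top: from side zoom x3.75
cs=np.array([[42,507],[180,560],[355,292]])/3.75+[200,120]-.4
S=plane('side',cs,.02); print(S.round(4).tolist(), np.linalg.norm(S[0]-S[1]),np.linalg.norm(S[1]-S[2]))
a=np.radians(75.0); ex=np.array([np.cos(a),np.sin(a),0]);R=np.c_[ex,[-ex[1],ex[0],0],[0,0,1]]
out,col=merged()
O=np.array([*W.mean(0)[:2],0])
for P,C,n in zip(out,col,('top','side')):
    V=(P-O)@R
    lamp=V[(abs(V[:,0]+35)<40)&(abs(V[:,1])<90)&(V[:,2]>.2)&(V[:,2]<.28)] if 0 else None
    def q(m): return m
    m=(V[:,2]>.05)&(V[:,2]<.060)&(abs(V[:,1])<.045)&(V[:,0]>-.03)&(V[:,0]<.17)
    h,e=np.histogram(V[m,0],np.arange(-.03,.171,.004)); print(n,'jawtops',[(round(x*1000),int(k)) for x,k in zip(e,h) if k>4])
    m=(V[:,2]>.08)&(abs(V[:,1])<.07)&(V[:,0]<-.06)&(V[:,0]>-.22)&(C.sum(1)<150)&(V[:,2]<.19)
    H=V[m]; s=H[np.argsort(H[:,2])]; print(n,'handle',len(s)); 
    for i in np.array_split(np.arange(len(s)),8): print((s[i].mean(0)*1000).round(1),(s[i].std(0)*1000).round(1))
E
```

```text
[[0.6511, 0.1068, 0.02], [0.5697, -0.1931, 0.02], [0.4647, -0.1637, 0.02], [0.5445, 0.134, 0.02]]
len 0.3095132245937434 0.11000471736251735 ang 74.89998193430735 ctr [ 0.55749718 -0.02898676  0.02      ]
[[0.646, 0.1146, 0.02], [0.5428, 0.1456, 0.02], [0.4621, -0.1559, 0.02]] 0.10774983747803743 0.31217348240241627
top jawtops [(-2, 21), (2, 38), (6, 48), (10, 47), (14, 50), (18, 50), (22, 38), (114, 42), (118, 33), (122, 22), (126, 20), (130, 22), (134, 34)]
top handle 329
[-102.6   -1.6   83.4] [16.3 10.6  1.6]
[-93.2   0.8  88.7] [21.4 11.7  1.6]
[-92.6  -2.3  93.2] [22.1 10.1  1. ]
[-86.6  -0.2  96. ] [23.8  8.8  0.7]
[-84.1  -2.2  98.9] [21.3  8.9  1. ]
[-86.   -0.6 102.2] [21.8  8.6  0.9]
[-105.5   -3.3  106.3] [31.9  7.   1.7]
[-141.8   -7.4  113. ] [11.8  4.9  2.7]
side jawtops [(-30, 18), (-26, 42), (-22, 5), (-18, 6), (-14, 7), (-10, 21), (-6, 14), (-2, 18), (2, 12), (6, 23), (10, 35), (14, 33), (18, 27), (22, 37), (26, 44), (118, 10), (122, 13), (126, 19), (130, 42), (134, 56), (138, 31)]
side handle 122
[-88.1   6.5  83.2] [25.  12.9  1.5]
[-97.8   4.1  87.3] [26.9 10.5  1. ]
[-91.9   2.4  90.9] [26.9 11.6  1. ]
[-93.8   1.   93.6] [28.9  9.8  0.7]
[-85.8   3.4  95.9] [28.4  8.7  0.6]
[-96.4   0.8  99.6] [30.1  7.3  1.3]
[-85.7   4.6 102.9] [27.5  8.6  0.8]
[-111.3   -2.8  106.7] [31.3  6.   1.8]
```

```bash
cat >> h.py <<'E'
A=np.radians(75.0); EX=np.array([np.cos(A),np.sin(A),0]); RV=np.c_[EX,[-EX[1],EX[0],0],[0,0,1]]; OV=np.array([.5565,-.0255,0])
def v2w(x,y,z): return OV+RV@(np.array([x,y,z])/1000)
def togo(T,ang=None):
    s=bot.state(); R=np.array(s['ee_rot']); p=np.array(s['position']); d=R.T@(np.array(T)-p)*1000
    cur=np.degrees(np.arctan2(R[1,1],R[0,1])); 
    print('t',round(s['clock'],2),'tcp',p.round(4),'vise',((p-OV)@RV*1000).round(1),'yang',round(cur,1),'q7',round(s['q'][6],2),'local mm',d.round(1),'F',np.round(s['force'],1),'w',round(s['grip_width'],3))
    if ang is not None: print('yaw deg',round(-((ang-cur+90)%180-90),1), 'or directed',round(-((ang-cur+180)%360-180),1))
E
python3 -c "
from h import *
togo([.435,.3235,.16],-9)"
```

```text
t 0.1 tcp [0.1549 0.6306 0.2304] vise [529.9 557.7 230.4] yang 76.2 q7 -0.21 local mm [-345.2 -231.4   70.7] F [ 0.  -0.2 -0.5] w 1.002
yaw deg 85.2 or directed 85.2
```

>>> jog_arm(increments=[[[-28.8, -19.3, 0], 0], [[-28.8, -19.3, 0], 0], [[-28.8, -19.3, 0], 0], [[-28.8, -19.3, 0], 0], [[-28.8, -19.3, 0], 0], [[-28.8, -19.3, 0], 0], [[-28.8, -19.3, 0], 0], [[-28.8, -19.3, 0], 0], [[-28.8, -19.3, 0], 0], [[-28.8, -19.3, 0], 0], [[-28.8, -19.3, 0], 0], [[-28.8, -19.3, 0], 0]], grip=1)

```text
clock: 1.1
position: [0.4361, 0.3223, 0.2311]
ee_rot: [[-0.971, 0.238, -0.0], [0.238, 0.971, -0.0], [0.0, -0.0, -1.0]]
force: [0.5, 1.1, -0.5]
grip_width: 0.999
gripper_force: 0.0
```

>>> jog_arm(increments=[[[0, 0, 0], 7.1], [[0, 0, 0], 7.1], [[0, 0, 0], 7.1], [[0, 0, 0], 7.1], [[0, 0, 0], 7.1], [[0, 0, 0], 7.1], [[0, 0, 0], 7.1], [[0, 0, 0], 7.1], [[0, 0, 0], 7.1], [[0, 0, 0], 7.1], [[0, 0, 0], 7.1], [[0, 0, 0], 7.1]])

```text
clock: 2.1
position: [0.435, 0.3237, 0.2309]
ee_rot: [[0.162, 0.987, -0.001], [0.987, -0.162, -0.001], [-0.001, -0.001, -1.0]]
force: [0.8, 1.0, 0.1]
grip_width: 1.0
gripper_force: 0.0
```

```bash
python3 -c "
from h import *
togo([.435,.3235,.036],-9)
p,d=bot.capture('top'); cv2.imwrite('pics/t1.png',cv2.convertScaleAbs(cv2.resize(p[130:330,20:290,::-1],(800,592)),alpha=1.7)); print(bot.state()['q'])"
```

```text
t 2.1 tcp [0.435  0.3237 0.2309] vise [305.9 207.7 230.9] yang -9.3 q7 -0.87 local mm [-1.000e-01  2.000e-01  1.949e+02] F [0.8 1.  0.1] w 1.0
yaw deg -0.3 or directed -0.3
[-0.63222993  0.27941369 -0.06791738  1.83295574  0.0216847   1.03088141
 -0.87906086]
```

View pics/t1.png

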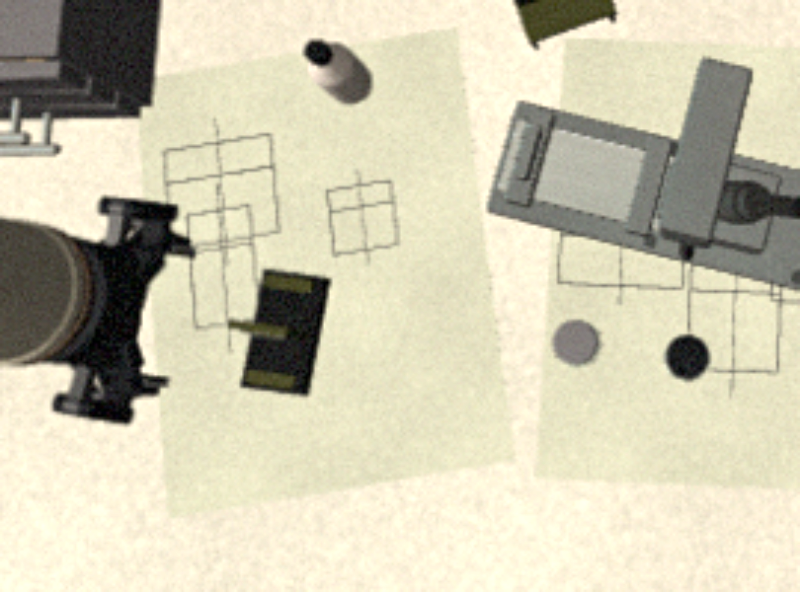

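The picture shows the gripper at left, (60–190, 200–420). Its finger line is parallel to the cabin's long side (centre about (285,332)), and its offset to the left is parallax. I'll descend and grip.

>>> jog_arm(increments=[[[0, 0, 21], 0], [[0, 0, 21], 0], [[0, 0, 21], 0], [[0, 0, 21], 0], [[0, 0, 21], 0], [[0, 0, 21], 0], [[0, 0, 21], 0], [[0, 0, 21], 0], [[0, 0, 15], 0], [[0, 0, 6], 0], [[0, 0, 0], 0]])

```text
clock: 3.07
position: [0.4341, 0.323, 0.0406]
ee_rot: [[0.155, 0.988, -0.003], [0.988, -0.155, -0.002], [-0.003, -0.003, -1.0]]
force: [0.5, -0.7, 0.1]
grip_width: 1.001
gripper_force: 0.0
```

>>> jog_arm(increments=[[[0, 0, 0], 0], [[0, 0, 0], 0], [[0, 0, 0], 0], [[0, 0, 0], 0], [[0, 0, 0], 0], [[0, 0, 0], 0], [[0, 0, 0], 0], [[0, 0, 0], 0], [[0, 0, 0], 0], [[0, 0, 0], 0]], grip=-1, grip_force=40)

```text
clock: 3.9
position: [0.4357, 0.3242, 0.0428]
ee_rot: [[0.156, 0.988, 0.001], [0.988, -0.156, 0.001], [0.001, 0.001, -1.0]]
force: [-0.7, -0.7, 6.6]
grip_width: 0.088
gripper_force: 41.1
```

>>> jog_arm(increments=[[[0, 0, -10], 0], [[0, 0, -20], 0], [[0, 0, -20], 0], [[0, 0, -20], 0], [[0, 0, -20], 0], [[0, 0, -10], 0], [[0, 0, 0], 0]])

```text
clock: 4.48
position: [0.4366, 0.3248, 0.1447]
ee_rot: [[0.156, 0.988, 0.003], [0.988, -0.156, 0.003], [0.003, 0.003, -1.0]]
force: [-0.2, 0.0, -2.4]
grip_width: 0.092
gripper_force: 39.9
```

```bash
python3 - <<'E'
from h import *
togo(v2w(81,0,150),-15)
for n in('top','side'):
    p,d=bot.capture(n); np.savez(n+'2.npz',p=p,d=d)
    P=cloud(n,d); c=np.array(bot.state()['position'])
    I=p.astype(int)
    for z0,z1 in ((.085,.105),(.105,.122)):
        m=np.all(abs(P[...,:2]-c[:2])<.085,-1)&(P[...,2]>z0)&(P[...,2]<z1)
        Q=(P[m][:,:2]*1000).astype(np.float32)
        if len(Q)>10: r=cv2.minAreaRect(Q);print(n,z0,len(Q),np.round(r[0],1),np.round(r[1],1),round(r[2],1))
p,d=bot.capture('side'); cv2.imwrite('pics/s2.png',cv2.convertScaleAbs(cv2.resize(p[150:384,200:512,::-1],(800,600)),alpha=1.7))
E
```

```text
t 4.48 tcp [0.4366 0.3248 0.1447] vise [307.4 206.5 144.7] yang -9.0 q7 -0.88 local mm [-246.7  181.7   -5.6] F [-0.2  0.  -2.4] w 0.092
yaw deg 6.0 or directed 6.0
top 0.085 20 [433.9 295. ] [  2.4 104.6] 81.6
top 0.105 695 [437.  321.9] [ 61.9 109.8] 79.6
side 0.085 67 [430.1 352.3] [117.7  41.9] 12.8
side 0.105 1070 [434. 326.] [ 63.2 111.2] 81.1
```

View pics/s2.png

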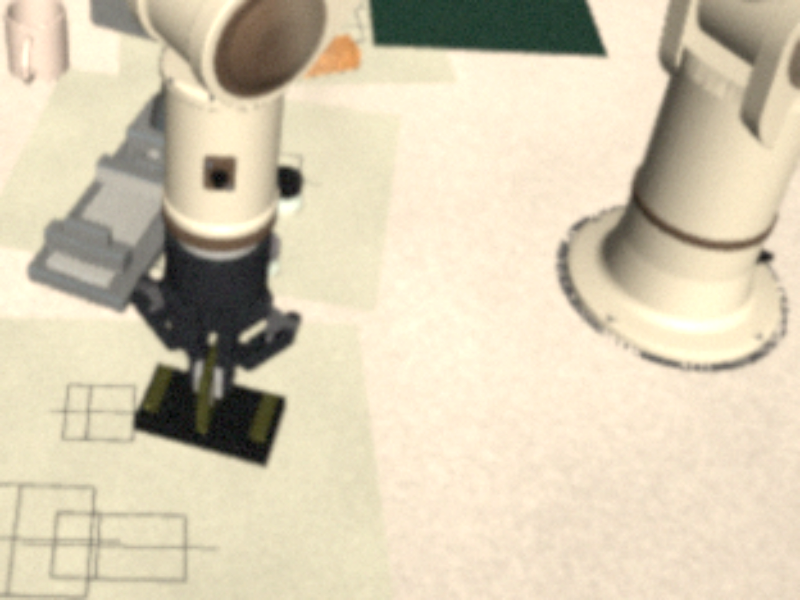

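The cabin is held flat and centred in the fingers, at (210,415). The vise is clear at the left.

>>> jog_arm(increments=[[[0, 0, 0], 6], [[-19, 17.2, 0], 0], [[-19, 17.2, 0], 0], [[-19, 17.2, 0], 0], [[-19, 17.2, 0], 0], [[-19, 17.2, 0], 0], [[-19, 17.2, 0], 0], [[-19, 17.2, 0], 0], [[-19, 17.2, 0], 0], [[-19, 17.2, 0], 0], [[-19, 17.2, 0], 0], [[-19, 17.2, 0], 0]])

```text
clock: 5.63
position: [0.5631, 0.0717, 0.1403]
ee_rot: [[0.259, 0.966, -0.003], [0.966, -0.259, -0.001], [-0.002, -0.003, -1.0]]
force: [-0.1, 0.6, -2.4]
grip_width: 0.087
gripper_force: 39.8
```

>>> jog_arm(increments=[[[-10, 9, 0], 0], [[-9, 8, 0], 0], [[0, 0, 0], 0], [[0, 0, 0], 0], [[0, 0, 0], 0]])

```text
clock: 6.05
position: [0.5746, 0.0524, 0.1418]
ee_rot: [[0.257, 0.966, -0.001], [0.966, -0.257, 0.001], [0.001, -0.002, -1.0]]
force: [-0.5, 0.7, -2.9]
grip_width: 0.09
gripper_force: 39.8
```

```bash
cat > m.py <<'E'
from h import *
import sys
f=sys.argv[1]; lo,hi=float(sys.argv[2]),float(sys.argv[3])
for n in('top','side'):
    p,d=bot.capture(n); np.savez(n+f+'.npz',p=p,d=d)
    P=cloud(n,d); V=(P-OV)@RV*1000; dark=(p.sum(-1)<170)
    m=(abs(V[...,1])<75)&(V[...,0]>30)&(V[...,0]<135)&(V[...,2]>lo)&(V[...,2]<hi)&(p.max(-1)<60)
    Q=V[m][:,:2].astype(np.float32); r=cv2.minAreaRect(Q); print(n,'slab',len(Q),np.round(r[0],1),np.round(r[1],1),round(r[2],1),'z',np.median(V[m][:,2]).round(1))
    m=(abs(V[...,1])<40)&(V[...,2]>51)&(V[...,2]<59)&(p.max(-1)>60)
    for a,b in((-20,50),(100,150)):
        q=V[m][:,0]; q=q[(q>a)&(q<b)]; print(n,'jaw tops pct',len(q),np.percentile(q,[2,10,90,98]).round(1) if len(q) else '')
E
python3 m.py 3 100 125; python3 -c "
from h import *
togo(v2w(79,0,74),-15)"
```

```text
top slab 146 [ 57.9 -10.9] [17.3 83. ] 0.7 z 114.2
top jaw tops pct 249 [-4.9  1.3 20.  21.7]
top jaw tops pct 0 
side slab 711 [83.   6.6] [110.   63.9] 89.5 z 114.1
side jaw tops pct 5 [-17.5 -17.2  12.7  17. ]
side jaw tops pct 144 [115.8 121.1 135.2 136.2]
t 6.15 tcp [0.5749 0.0525 0.1421] vise [ 80.1   2.5 142.1] yang -14.8 q7 -0.37 local mm [-1.2  2.5 68.1] F [ 0.7 -0.4 -1.8] w 0.085
yaw deg 0.2 or directed 0.2
```

>>> jog_arm(increments=[[[-1, 2.5, 10], 0], [[0, 0, 15], 0], [[0, 0, 15], 0], [[0, 0, 10], 0], [[0, 0, 8], 0], [[0, 0, 5], 0], [[0, 0, 3], 0], [[0, 0, 1], 0], [[0, 0, 0], 0]])

```text
clock: 6.9
position: [0.578, 0.0488, 0.0754]
ee_rot: [[0.259, 0.966, 0.0], [0.966, -0.259, 0.0], [0.0, 0.0, -1.0]]
force: [0.5, -0.6, -2.4]
grip_width: 0.086
gripper_force: 39.8
```

```bash
python3 m.py 4 40 53; python3 -c "
from h import *
togo(v2w(79,0,74),-15)"
```

```text
top slab 98 [ 50.7 -14.9] [15.3 85.2] 6.1 z 47.6
top jaw tops pct 249 [-4.8  1.3 19.7 21.5]
top jaw tops pct 0 
side slab 395 [79.3  6.6] [109.6  82.5] 74.9 z 47.7
side jaw tops pct 110 [-15.1  -9.7  23.3  25.6]
side jaw tops pct 144 [117.6 121.4 136.1 137.2]
t 7.0 tcp [0.5783 0.0488 0.0759] vise [77.4 -1.8 75.9] yang -15.0 q7 -0.36 local mm [ 1.6 -1.8  1.9] F [ 1.   0.4 -2.5] w 0.089
yaw deg 0.0 or directed 0.0
```

>>> jog_arm(increments=[[[1, -1, 1], 0], [[0, 0, 1], 0], [[0, 0, 0], 0]])

```text
clock: 7.25
position: [0.577, 0.0501, 0.0734]
ee_rot: [[0.259, 0.966, 0.0], [0.966, -0.259, 0.0], [0.0, 0.0, -1.0]]
force: [-0.0, 0.4, -2.7]
grip_width: 0.088
gripper_force: 39.8
```

```bash
python3 -c "
from h import *
togo(v2w(79,0,74),-15)"
```

```text
t 7.25 tcp [0.577  0.0501 0.0734] vise [78.4 -0.2 73.4] yang -15.0 q7 -0.36 local mm [ 0.6 -0.2 -0.6] F [-0.   0.4 -2.7] w 0.088
yaw deg 0.0 or directed 0.0
```

>>> jog_arm(increments=[[[0, 0, 1], 0], [[0, 0, 0], 0]])

```text
clock: 7.42
position: [0.5772, 0.05, 0.0728]
ee_rot: [[0.259, 0.966, 0.0], [0.966, -0.259, 0.0], [0.0, 0.0, -1.0]]
force: [-1.5, -0.2, 2.8]
grip_width: 0.086
gripper_force: 40.5
```

>>> jog_arm(increments=[[[0, 0, 0], 0], [[0, 0, 0], 0], [[0, 0, 0], 0], [[0, 0, 0], 0], [[0, 0, 0], 0]], grip=-0.2)

```text
clock: 7.83
position: [0.5771, 0.0499, 0.0723]
ee_rot: [[0.259, 0.966, 0.0], [0.966, -0.259, 0.0], [0.0, 0.0, -1.0]]
force: [-0.6, -0.4, 0.7]
grip_width: 0.4
gripper_force: 0.0
```

>>> jog_arm(increments=[[[0, 0, -6], 0], [[0, 0, -12], 0], [[0, 0, -25], 0], [[0, 0, -40], 0], [[0, 0, -40], 0], [[0, 0, -40], 0], [[0, 0, -40], 0], [[0, 0, -30], 0], [[0, 0, 0], 0]])

```text
clock: 8.58
position: [0.5809, 0.0503, 0.3148]
ee_rot: [[0.259, 0.966, 0.014], [0.966, -0.259, 0.002], [0.006, 0.013, -1.0]]
force: [1.4, -0.1, 0.9]
grip_width: 0.394
gripper_force: 0.0
```

```bash
python3 m.py 5 40 53; python3 - <<'E'
from h import *
togo(v2w(-142.7,-6,230),-15)
I=np.load('side5.npz')['p']; J=np.load('top5.npz')['p']
a=cv2.resize(I[120:280,190:310],(390,520)); b=cv2.resize(J[130:250,170:310],(400,343)); o=np.zeros((520,790,3),np.uint8); o[:,:390]=a; o[:343,390:]=b
cv2.imwrite('pics/c5.png',cv2.convertScaleAbs(o[...,::-1],alpha=1.9))
E
```

```text
top slab 332 [71.9 -1. ] [109.3  48.5] 89.8 z 45.3
top jaw tops pct 248 [-5.   1.4 19.9 21.6]
top jaw tops pct 0 
side slab 374 [82.8  5.8] [107.7  84.3] 80.7 z 45.2
side jaw tops pct 203 [-14.5  -9.6  22.4  25.5]
side jaw tops pct 133 [117.9 121.8 135.7 136.8]
t 8.68 tcp [0.5779 0.05   0.3083] vise [ 78.5  -1.2 308.3] yang -15.0 q7 -0.38 local mm [-221.3    4.5   77.8] F [-0.1  1.6  0.3] w 0.401
yaw deg 0.0 or directed 0.0
```

View pics/c5.png

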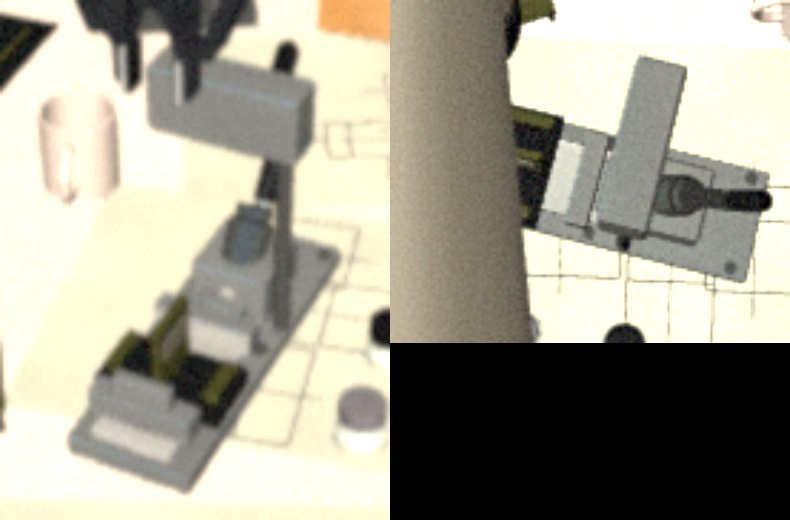

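The left half shows the cabin seated between the open jaws, with the slab at (170,365). The handle tip is at about (287,50) there, and at about (768,201) in the right (top-view) half. Next I match the handle angle to these tip pixels.

```bash
cat >> h.py <<'E'
def hv(phi,s=0):
    p=np.radians(phi); l=np.radians(35); a=np.array([-np.sin(l),0,np.cos(l)]); u=np.array([np.cos(l),0,np.sin(l)])
    return np.array([-100,0,120])+45*(u*np.cos(p)+np.array([0,1,0])*np.sin(p))+s*a
E
python3 - <<'E'
from h import *
for n in('top','side'):
    z=np.load(n+'5.npz'); p=z['p']; u0,v0,u1,v1=dict(top=(262,180,306,215),side=(260,125,290,200))[n]
    c=p[v0:v1,u0:u1]; m=(c.max(-1)<45).astype(np.uint8)
    k,lab,st,ce=cv2.connectedComponentsWithStats(m)
    for i in range(1,k):
        if st[i,4]>30: print(n,st[i]+[u0,v0,0,0,0],(ce[i]+[u0,v0]).round(1))
    for phi in (170,180,190,200): print(n,phi,[proj(n,v2w(*hv(phi,s))).round(1).tolist()[0] for s in (-22,0,22)])
    print([''.join('#' if x else '.' for x in r) for r in m] if 0 else '')
    for r in (range(0,m.shape[1],4)): 
        w=np.where(m[:,r])[0] if n=='top' else None
        if n=='top' and len(w): print(u0+r,v0+w.min(),v0+w.max())
    if n=='side':
        for r in range(0,m.shape[0],5):
            w=np.where(m[r])[0]
            if len(w): print('row',v0+r,u0+w.min(),u0+w.max())
E
```

```text
top [263 191  40  15 322] [281.4 198.6]
top 170 [[287.3, 206.3], [292.9, 206.4], [298.7, 206.6]]
top 180 [[288.2, 203.5], [293.7, 203.6], [299.5, 203.7]]
top 190 [[288.6, 200.6], [294.2, 200.6], [300.0, 200.6]]
top 200 [[288.7, 197.6], [294.3, 197.5], [300.1, 197.5]]

262 200 203
266 185 212
270 192 204
274 192 214
278 194 202
282 196 202
286 197 202
290 197 203
294 197 203
298 197 203
302 198 202
side [275 134   6   9  41] [277.5 137.8]
side [269 170   8  12  64] [272.8 175.7]
side 170 [[275.7, 183.0], [277.5, 175.6], [279.4, 168.2]]
side 180 [[273.3, 182.3], [275.1, 174.9], [277.0, 167.5]]
side 190 [[270.7, 181.6], [272.6, 174.2], [274.5, 166.9]]
side 200 [[268.1, 180.9], [270.0, 173.6], [271.8, 166.2]]

row 125 260 264
row 135 276 280
row 140 275 279
row 170 272 274
row 175 270 276
row 180 270 275
row 190 261 261
```

The sleeve's pixels (top view rows 197–203; side view (273,175)) put the handle at about 190 deg. I'll move over the lamp bar, then descend onto the handle.

>>> jog_arm(increments=[[[-20, 0.6, 0], 0], [[-20, 0.6, 0], 0], [[-20, 0.6, 0], 0], [[-20, 0.6, 0], 0], [[-20, 0.6, 0], 0], [[-20, 0.6, 0], 0], [[-20, 0.6, 0], 0], [[-20, 0.6, 0], 0], [[-20, 0.6, 0], 0], [[-20, 0.6, 0], 0], [[-19.4, 0.6, 0], 0], [[0, 0, 0], 0]], grip=0.1)

```text
clock: 9.68
position: [0.524, -0.1686, 0.304]
ee_rot: [[0.265, 0.964, -0.003], [0.964, -0.265, -0.002], [-0.003, -0.003, -1.0]]
force: [-0.1, -0.3, 1.1]
grip_width: 0.548
gripper_force: 0.0
```

```bash
python3 -c "
from h import *
togo(v2w(*(hv(190,8)-[0,0,19])),-15)"
```

```text
t 9.68 tcp [ 0.524  -0.1686  0.304 ] vise [-146.6   -5.6  304. ] yang -15.4 q7 0.03 local mm [  6.3   2.8 221.9] F [-0.1 -0.3  1.1] w 0.548
yaw deg -0.4 or directed -0.4
```

>>> jog_arm(increments=[[[0, 0, 25], 0], [[0, 0, 25], 0], [[0, 0, 25], 0], [[0, 0, 25], 0], [[0, 0, 25], 0], [[0, 0, 20], 0], [[0, 0, 0], 0], [[0, 0, 0], 0], [[0, 0, 0], 0]])

```text
clock: 10.43
position: [0.527, -0.1635, 0.1609]
ee_rot: [[0.258, 0.966, 0.0], [0.966, -0.258, -0.0], [0.0, 0.0, -1.0]]
force: [0.1, -1.0, 0.2]
grip_width: 0.552
gripper_force: 0.0
```

```bash
python3 -c "
from h import *
togo(v2w(*(hv(190,8)-[0,0,19])),-15)"
```

```text
t 10.43 tcp [ 0.527  -0.1635  0.1609] vise [-140.9   -7.3  160.9] yang -15.0 q7 0.06 local mm [-0.   0.5 78.8] F [ 0.1 -1.   0.2] w 0.552
yaw deg 0.0 or directed 0.0
```

>>> jog_arm(increments=[[[0, 0, 15], 0], [[0, 0, 20], 0], [[0, 0, 20], 0], [[0, 0, 14], 0], [[0, 0, 8], 0], [[0, 0, 2], 0], [[0, 0, 0], 0]])

```text
clock: 11.02
position: [0.5272, -0.1638, 0.082]
ee_rot: [[0.259, 0.966, 0.001], [0.966, -0.259, -0.0], [0.0, 0.001, -1.0]]
force: [-0.1, -0.1, 0.3]
grip_width: 0.549
gripper_force: 0.0
```

>>> jog_arm(increments=[[[0, 0, 0], 0], [[0, 0, 0], 0], [[0, 0, 0], 0], [[0, 0, 0], 0], [[0, 0, 0], 0], [[0, 0, 0], 0]], grip=-1, grip_force=60)

```text
clock: 11.52
position: [0.5285, -0.1643, 0.0827]
ee_rot: [[0.259, 0.966, 0.004], [0.966, -0.259, -0.001], [0.0, 0.004, -1.0]]
force: [1.3, -0.6, 6.4]
grip_width: 0.216
gripper_force: 58.7
```

```bash
python3 - <<'E'
from h import *
togo(v2w(*(hv(190,8)-[0,0,19])),-15)
s=bot.state(); print(s['gripper_force'])
p0=None
L=[190]+list(range(180,59,-10))
for a,b in zip(L,L[1:]):
    d=hv(b)-hv(a); print(b,'row',np.round([d[0],-d[1],-d[2]],1))
E
```

```text
t 11.52 tcp [ 0.5285 -0.1643  0.0827] vise [-141.3   -8.9   82.7] yang -15.0 q7 0.09 local mm [ 0.4 -1.   0.6] F [ 1.3 -0.6  6.4] w 0.216
yaw deg -0.0 or directed -0.0
58.72625648975372
180 row [-0.6 -7.8  0.4]
170 row [ 0.6 -7.8 -0.4]
160 row [ 1.7 -7.6 -1.2]
150 row [ 2.7 -7.1 -1.9]
140 row [ 3.7 -6.4 -2.6]
130 row [ 4.5 -5.5 -3.2]
120 row [ 5.3 -4.5 -3.7]
110 row [ 5.8 -3.3 -4.1]
100 row [ 6.2 -2.  -4.3]
90 row [ 6.4 -0.7 -4.5]
80 row [ 6.4  0.7 -4.5]
70 row [ 6.2  2.  -4.3]
60 row [ 5.8  3.3 -4.1]
```

>>> jog_arm(increments=[[[-0.3, -4.5, 0.2], 0], [[-0.3, -4, 0.2], 0], [[0.3, -3.9, -0.2], 0], [[0.3, -3.9, -0.2], 0], [[0.8, -3.8, -0.6], 0], [[0.9, -3.8, -0.6], 0], [[1.3, -3.6, -0.9], 0], [[1.4, -3.5, -1], 0], [[1.8, -3.2, -1.3], 0], [[1.9, -3.2, -1.3], 0], [[2.2, -2.8, -1.6], 0], [[2.3, -2.7, -1.6], 0]])

```text
clock: 12.52
position: [0.4915, -0.1421, 0.0912]
ee_rot: [[0.259, 0.966, 0.006], [0.966, -0.259, -0.003], [-0.001, 0.007, -1.0]]
force: [7.5, -3.8, -4.6]
grip_width: 0.215
gripper_force: 58.6
```

```bash
python3 - <<'E'
from h import *
togo(v2w(*(hv(130,8)-[0,0,19])),-15)
print(bot.state()['gripper_force'])
E
```

```text
t 12.52 tcp [ 0.4915 -0.1421  0.0912] vise [-129.4   32.6   91.2] yang -15.0 q7 0.05 local mm [ 1.1 -1.9  0.2] F [ 7.5 -3.8 -4.6] w 0.215
yaw deg -0.0 or directed -0.0
58.579251766204834
```

>>> jog_arm(increments=[[[2.6, -2.3, -1.8], 0], [[2.7, -2.2, -1.9], 0], [[2.9, -1.7, -2], 0], [[2.9, -1.6, -2.1], 0], [[3.1, -1, -2.1], 0], [[3.1, -1, -2.2], 0], [[3.2, -0.4, -2.2], 0], [[3.2, -0.3, -2.3], 0], [[0, 0, 0], 0], [[0, 0, 0], 0]])

```text
clock: 13.35
position: [0.4866, -0.1165, 0.1075]
ee_rot: [[0.26, 0.966, 0.005], [0.966, -0.26, -0.002], [-0.001, 0.005, -1.0]]
force: [5.7, -3.7, -2.3]
grip_width: 0.22
gripper_force: 59.0
```

```bash
python3 - <<'E'
from h import *
togo(v2w(*(hv(90,8)-[0,0,19])),-15)
E
python3 m.py 6 40 53
```

```text
t 13.35 tcp [ 0.4866 -0.1165  0.1075] vise [-106.    44.   107.5] yang -15.0 q7 -0.0 local mm [ 1.4 -1.  -0.1] F [ 5.7 -3.7 -2.3] w 0.22
yaw deg -0.0 or directed -0.0
top slab 642 [88.5 -1.2] [110.1  81.8] 89.9 z 45.4
top jaw tops pct 316 [-2.5  1.4 32.9 35.3]
top jaw tops pct 121 [112.8 113.8 133.2 134.1]
side slab 380 [79.9  8.8] [106.6  83.2] 74.1 z 45.4
side jaw tops pct 200 [-9.1  2.3 36.8 39. ]
side jaw tops pct 130 [118.7 122.6 135.7 136.7]
```

```bash
cat > orb.py <<'E'
from h import *
from scipy.optimize import brentq
import sys
def tab(Cx,Cy,betas,t=21):
    for b in betas:
        e=np.array([np.cos(np.radians(b)),np.sin(np.radians(b))]); n=np.array([e[1],-e[0]]) # cw tangent
        o=[]
        for s in (4,12,20):
            f=lambda p:(hv(p,s)[:2]-[Cx,Cy])@n-t
            try:
                p=brentq(f,b-90,b+20); h=hv(p,s); o.append((round(p),round(float((h[:2]-[Cx,Cy])@e)),round(h[2])))
            except ValueError: o.append('-')
        print(b,o)
if __name__=='__main__':
    for C in ((-121,0),(-121,5)): print(C); tab(*C,range(125,-30,-15))
E
python3 orb.py
```

```text
(-121, 0)
125 [(122, 32, 109), (117, 34, 118), (111, 37, 127)]
110 [(109, 38, 115), (102, 39, 124), (95, 40, 134)]
95 [(92, 43, 122), (85, 43, 132), (78, 42, 142)]
80 [(74, 48, 130), (67, 46, 140), (60, 43, 149)]
65 [(54, 50, 138), (48, 47, 147), (42, 43, 156)]
50 [(35, 51, 144), (30, 47, 152), (24, 42, 160)]
35 [(16, 51, 148), (12, 47, 155), (8, 41, 162)]
20 [(-3, 51, 149), (-5, 46, 156), (-7, 41, 162)]
5 [(-21, 51, 147), (-22, 47, 154), (-23, 42, 160)]
-10 [(-41, 51, 143), (-40, 47, 150), (-39, 43, 157)]
-25 [(-62, 49, 135), (-59, 46, 143), (-56, 43, 151)]
(-121, 5)
125 [(118, 28, 111), (112, 30, 120), (107, 32, 129)]
110 [(106, 33, 116), (100, 34, 126), (93, 35, 135)]
95 [(92, 38, 122), (85, 38, 132), (77, 37, 142)]
80 [(75, 43, 130), (68, 41, 139), (61, 39, 149)]
65 [(57, 46, 137), (51, 43, 146), (45, 39, 155)]
50 [(39, 48, 143), (34, 44, 151), (29, 40, 159)]
35 [(21, 50, 147), (18, 45, 154), (14, 41, 161)]
20 [(4, 51, 149), (2, 47, 156), (-1, 42, 162)]
5 [(-15, 53, 148), (-15, 48, 155), (-16, 43, 161)]
-10 [(-34, 54, 145), (-33, 50, 152), (-32, 45, 158)]
-25 [(-55, 54, 138), (-52, 51, 146), (-49, 47, 153)]
```

>>> jog_arm(increments=[[[0, 0, 0], 0], [[0, 0, 0], 0], [[0, 0, 0], 0], [[0, 0, -5], 0], [[0, 0, -20], 0], [[0, 0, -20], 0], [[0, 0, -20], 0], [[0, 0, 0], 0]], grip=0.1)

```text
clock: 14.12
position: [0.4867, -0.1152, 0.1756]
ee_rot: [[0.259, 0.966, 0.006], [0.966, -0.259, -0.001], [0.001, 0.006, -1.0]]
force: [1.0, -0.1, -0.5]
grip_width: 0.546
gripper_force: 0.0
```

>>> jog_arm(increments=[[[-10, 20, 0], 0], [[-7, 28, 0], 0], [[0, 0, 0], -6], [[0, 0, 0], -6], [[0, 0, 0], -6], [[0, 0, 0], -6], [[0, 0, 0], -6], [[0, 0, 0], 0], [[0, 0, 0], 0]], grip=1)

```text
clock: 14.87
position: [0.5259, -0.1435, 0.1714]
ee_rot: [[-0.256, 0.967, -0.001], [0.967, 0.256, 0.0], [0.001, -0.001, -1.0]]
force: [-0.0, -0.6, 0.8]
grip_width: 1.002
gripper_force: 0.0
```

```bash
python3 - <<'E'
from h import *
togo(v2w(-123,-4,108),15)
E
```

```text
t 14.87 tcp [ 0.5259 -0.1435  0.1714] vise [-121.9   -1.   171.4] yang 14.8 q7 0.51 local mm [-2.5  2.1 63.4] F [-0.  -0.6  0.8] w 1.002
yaw deg -0.2 or directed -0.2
```

>>> jog_arm(increments=[[[-2.5, 2, 10], 0], [[0, 0, 15], 0], [[0, 0, 15], 0], [[0, 0, 12], 0], [[0, 0, 8], 0], [[0, 0, 0], 0], [[0, 0, 0], 0]])

```text
clock: 15.45
position: [0.5287, -0.1454, 0.1112]
ee_rot: [[-0.258, 0.966, -0.001], [0.966, 0.258, 0.0], [0.001, -0.001, -1.0]]
force: [0.1, 0.8, -0.0]
grip_width: 1.002
gripper_force: 0.0
```

```bash
python3 - <<'E'
from h import *
togo(v2w(-123,-4,110),15)
for n in('top','side'):
    p,d=bot.capture(n); np.savez(n+'7.npz',p=p,d=d)
I=np.load('side7.npz')['p']; J=np.load('top7.npz')['p']
a=cv2.resize(I[120:280,190:310],(390,520)); b=cv2.resize(J[130:250,190:330],(400,343)); o=np.zeros((520,790,3),np.uint8); o[:,:390]=a; o[:343,390:]=b
cv2.imwrite('pics/c7.png',cv2.convertScaleAbs(o[...,::-1],alpha=1.9))
E
```

```text
t 15.45 tcp [ 0.5287 -0.1454  0.1112] vise [-123.1   -4.2  111.2] yang 15.0 q7 0.52 local mm [ 0.1 -0.1  1.2] F [ 0.1  0.8 -0. ] w 1.002
yaw deg -0.0 or directed -0.0
```

View pics/c7.png

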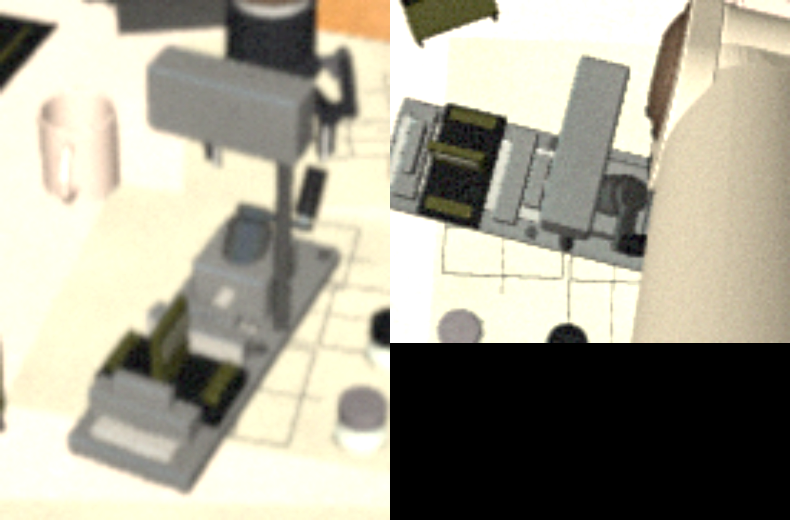

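The left half shows the handle sleeve from (318,165) to (303,220) and the near fingertip just above and behind it, at (330,150). I'll check the projections before sweeping.

```bash
python3 - <<'E'
from h import *
c=lambda P:((proj('side',v2w(*P))[0]-[190,120])*3.25).round()
print('handle',c(hv(91,22)),c(hv(91,-22)))
for z in (111,124,137,150): print(z,c((-123-25,-4+43,z)),c((-123+25,-4-43,z)))
E
```

```text
handle [315. 166.] [302. 216.]
111 [323. 167.] [210. 173.]
124 [323. 155.] [210. 161.]
137 [324. 143.] [210. 149.]
150 [324. 131.] [209. 137.]
```

>>> jog_arm(increments=[[[0, 0, 0], 4], [[0, 0, 0], 4], [[0, 0, 0], 4], [[0, 0, 0], 4], [[0, 0, 0], 4], [[0, 0, 0], 4], [[0, 0, 0], 4], [[0, 0, 0], 4], [[0, 0, -1.5], 4], [[0, 0, -1.5], 4], [[0, 0, -1.5], 4], [[0, 0, -1.5], 4]])

```text
clock: 16.55
position: [0.5335, -0.1533, 0.1222]
ee_rot: [[0.55, 0.835, 0.011], [0.835, -0.55, -0.009], [-0.002, 0.014, -1.0]]
force: [0.8, -16.2, 10.2]
grip_width: 0.997
gripper_force: 12.3
```

```bash
python3 m.py 8 40 53;python3 - <<'E'
from h import *
togo(v2w(-124,0,117),-33); print(bot.state()['wrist_torque'])
E
```

```text
top slab 647 [87.9 -0.7] [109.7  82. ] 89.2 z 45.5
top jaw tops pct 313 [-1.5  2.9 34.1 36.4]
top jaw tops pct 121 [113.  114.3 133.3 134.5]
side slab 396 [71.7  9.8] [109.   97.5] 74.1 z 45.3
side jaw tops pct 200 [-14.4   0.8  37.4  39.9]
side jaw tops pct 133 [118.6 123.2 135.4 136.5]
t 16.65 tcp [ 0.5336 -0.1532  0.1224] vise [-129.2  -10.9  122.4] yang -33.3 q7 -0.22 local mm [  1.6 -12.1   5.2] F [  2.8 -13.9  10.7] w 0.998
yaw deg -0.3 or directed -0.3
[-2.53649373 -0.19945137  0.51392677]
```

The finger only caught the handle's slanted rim and rode over it. I'll back off and come in about 20 mm lower.

>>> jog_arm(increments=[[[0, 0, -15], 0], [[0, 0, -25], 0], [[0, 0, 0], -7], [[0, 0, 0], -7], [[0, 0, 0], -7], [[0, 0, 0], -7], [[0, 0, 0], -7], [[0, 0, 0], -7], [[0, 0, 0], -6], [[0, 0, 0], 0], [[0, 0, 0], 0]])

```text
clock: 17.57
position: [0.5295, -0.1458, 0.1586]
ee_rot: [[-0.255, 0.967, 0.002], [0.967, 0.255, -0.0], [-0.0, 0.001, -1.0]]
force: [-0.7, -0.8, -0.2]
grip_width: 1.0
gripper_force: 0.0
```

```bash
python3 - <<'E'
from h import *
togo(v2w(-123,-4,92),15)
for n,(u0,v0,u1,v1) in dict(side=(260,140,310,200)).items():
    p,d=bot.capture(n); m=p[v0:v1,u0:u1].max(-1)<45
    for r in range(0,60,5):
        w=np.where(m[r])[0]
        if len(w): print(v0+r,u0+w.min(),u0+w.max())
    for f in (95,90,85,80): print(f,[proj(n,v2w(*hv(f,s))).round(1).tolist()[0] for s in(-22,0,22)])
E
```

```text
t 17.57 tcp [ 0.5295 -0.1458  0.1586] vise [-123.2   -5.   158.6] yang 14.8 q7 0.52 local mm [ 0.7 -0.9 66.6] F [-0.7 -0.8 -0.2] w 1.0
yaw deg -0.2 or directed -0.2
140 275 299
175 283 287
180 281 286
185 278 285
190 271 272
195 271 271
95 [[283.2, 186.3], [285.2, 178.7], [287.2, 171.0]]
90 [[282.9, 186.4], [284.8, 178.7], [286.8, 171.0]]
85 [[282.4, 186.3], [284.4, 178.6], [286.3, 170.9]]
80 [[281.8, 186.3], [283.8, 178.6], [285.7, 170.8]]
```

>>> jog_arm(increments=[[[0, 0, 20], 0], [[0, 0, 20], 0], [[0, 0, 15], 0], [[0, 0, 8], 0], [[0, 0, 3], 0], [[0, 0, 0], 0], [[0, 0, 0], 4], [[0, 0, 0], 4], [[0, 0, 0], 4], [[0, 0, 0], 4], [[0, 0, 0], 4], [[0, 0, 0], 4]])

```text
clock: 18.62
position: [0.5301, -0.1458, 0.0932]
ee_rot: [[0.16, 0.987, 0.002], [0.987, -0.16, -0.0], [-0.0, 0.002, -1.0]]
force: [-1.4, -2.6, 0.7]
grip_width: 1.0
gripper_force: 1.7
```

>>> jog_arm(increments=[[[0, 0, -0.5], 3], [[0, 0, -1], 3], [[0, 0, -1], 3], [[0, 0, -1], 3], [[0, 0, -1], 3], [[0, 0, -1], 3]])

```text
clock: 19.12
position: [0.5298, -0.1507, 0.099]
ee_rot: [[0.459, 0.889, 0.003], [0.889, -0.459, -0.006], [-0.004, 0.006, -1.0]]
force: [-1.7, -11.5, -0.0]
grip_width: 0.999
gripper_force: 5.4
```

```bash
python3 m.py 9 40 53;python3 - <<'E'
from h import *
togo(v2w(-123,-4,98),-27); print(bot.state()['wrist_torque'])
E
```

```text
top slab 635 [81.8 -0.8] [ 95.8 109.7] 0.3 z 45.4
top jaw tops pct 323 [-1.3  3.5 35.2 38. ]
top jaw tops pct 125 [113.1 114.2 133.3 134.3]
side slab 386 [72.2 11.4] [110.   96.9] 72.3 z 45.2
side jaw tops pct 188 [-12.1   2.5  38.5  41.3]
side jaw tops pct 128 [117.4 121.1 135.3 136.4]
t 19.22 tcp [ 0.53   -0.1505  0.0992] vise [-127.6   -6.8   99.2] yang -27.3 q7 -0.09 local mm [ 4.  -3.7  1.2] F [-1.2 -9.7 -0.7] w 0.997
yaw deg -0.3 or directed -0.3
[-1.77805911  0.01256792  0.38543186]
```

>>> jog_arm(increments=[[[0.6, 0, -0.9], 3], [[0.6, 0, -0.9], 3], [[0.6, 0, -0.9], 3], [[0.6, 0, -0.9], 3], [[0.6, 0, -0.8], 3], [[0.6, 0, -0.8], 3], [[0.6, 0, -0.8], 3], [[0.6, 0, -0.8], 3], [[0.5, 0, -0.6], 3], [[0.5, 0, -0.6], 3], [[0.5, 0, -0.5], 3], [[0.5, 0, -0.5], 3]])

```text
clock: 20.22
position: [0.5322, -0.1511, 0.1098]
ee_rot: [[0.895, 0.446, 0.002], [0.446, -0.895, -0.01], [-0.003, 0.009, -1.0]]
force: [-10.7, -21.6, 16.6]
grip_width: 1.001
gripper_force: 13.4
```

```bash
python3 m.py 10 40 53;python3 - <<'E'
from h import *
togo(v2w(-123,-4,108),-63); print(bot.state()['wrist_torque'])
E
```

```text
top slab 637 [81.8 -0.8] [ 95.9 109.5] 0.4 z 45.3
top jaw tops pct 327 [-0.3  9.2 42.9 45.2]
top jaw tops pct 124 [112.9 114.  133.2 134.5]
side slab 396 [73.8  9.6] [110.2  97.7] 76.2 z 45.3
side jaw tops pct 186 [-12.1   8.8  46.2  48.9]
side jaw tops pct 134 [119.1 123.8 135.1 136.4]
t 20.32 tcp [ 0.5325 -0.1509  0.1098] vise [-127.4   -9.3  109.8] yang -63.5 q7 -0.65 local mm [-1.1 -6.8  1.7] F [ -9.2 -20.6  14.2] w 0.998
yaw deg -0.5 or directed -0.5
[-2.95946091  1.75787806  0.71819255]
```

>>> jog_arm(increments=[[[0, 0, -3], 0], [[0, 0, -4], 0], [[0, 0, -4], 0], [[0, 0, 0], 0]])

```text
clock: 20.65
position: [0.5304, -0.1421, 0.1179]
ee_rot: [[0.892, 0.452, -0.005], [0.452, -0.892, -0.0], [-0.004, -0.002, -1.0]]
force: [-8.6, -2.9, 2.1]
grip_width: 1.004
gripper_force: 4.5
```

```bash
python3 - <<'E'
from h import *
togo(v2w(-123,-4,119),-63); print(RV.T@np.array(bot.state()['force']))
E
```

```text
t 20.65 tcp [ 0.5304 -0.1421  0.1179] vise [-119.4   -5.   117.9] yang -63.1 q7 -0.66 local mm [-3.2  2.  -1.1] F [-8.6 -2.9  2.1] w 1.004
yaw deg -0.1 or directed -0.1
[-5.01035076  7.52809963  2.12298967]
```

>>> jog_arm(increments=[[[0, 0, -0.5], 3], [[0, 0, -0.5], 3], [[0, 0, -0.5], 3], [[0, 0, -0.5], 3], [[0, 0, -0.5], 3], [[0, 0, -0.5], 3], [[0, 0, 0], 3], [[0, 0, 0], 3], [[0, 0, 0], 0]])

```text
clock: 21.4
position: [0.5242, -0.1493, 0.118]
ee_rot: [[0.999, 0.042, -0.014], [0.042, -0.999, -0.007], [-0.014, 0.007, -1.0]]
force: [-12.4, -20.7, -12.0]
grip_width: 1.0
gripper_force: 4.0
```

```bash
python3 m.py 11 40 53;python3 - <<'E'
from h import *
togo(v2w(-123,-4,121),-87); print(RV.T@np.array(bot.state()['force']))
E
```

```text
top slab 631 [79.9 -1.5] [110.3  98.4] 89.6 z 45.4
top jaw tops pct 335 [-0.5 12.4 46.2 48.9]
top jaw tops pct 129 [112.4 114.1 133.2 134.3]
side slab 368 [76.4  8.3] [108.   92.1] 76.2 z 45.4
side jaw tops pct 158 [-13.6  12.4  46.8  49.7]
side jaw tops pct 125 [117.3 122.8 135.9 136.9]
t 21.5 tcp [ 0.5253 -0.1496  0.1183] vise [-127.9   -2.   118.3] yang -87.4 q7 -1.02 local mm [ 3.4 -4.1 -2.8] F [-12.7 -21.5 -11.9] w 0.998
yaw deg -0.4 or directed -0.4
[-24.05060708   6.66554936 -11.86377741]
```

The tool is pressing against the lamp bar, because the open knuckles are wide. I'll shift it toward the vise's −x.

>>> jog_arm(increments=[[[0, 5, 0], 0], [[0, 5, 0], 0], [[0, 0, 0], 0]])

```text
clock: 21.75
position: [0.529, -0.1512, 0.1189]
ee_rot: [[0.999, 0.051, -0.009], [0.051, -0.999, 0.002], [-0.009, -0.002, -1.0]]
force: [-9.5, -0.0, -2.6]
grip_width: 1.001
gripper_force: 4.7
```

```bash
python3 - <<'E'
from h import *
togo(v2w(-130,-4,121),-87); print(RV.T@np.array(bot.state()['force']))
for n in('top','side'):
    p,d=bot.capture(n); np.savez(n+'12.npz',p=p,d=d)
I=np.load('side12.npz')['p']; J=np.load('top12.npz')['p']
a=cv2.resize(I[110:210,230:310],(416,520)); b=cv2.resize(J[150:250,190:290],(380,380)); o=np.zeros((520,796,3),np.uint8); o[:,:416]=a; o[:380,416:]=b
cv2.imwrite('pics/c12.png',cv2.convertScaleAbs(o[...,::-1],alpha=2.2))
E
```

```text
t 21.75 tcp [ 0.529  -0.1512  0.1189] vise [-128.5   -6.   118.9] yang -87.1 q7 -1.0 local mm [-2.4  0.8 -2. ] F [-9.5 -0.  -2.6] w 1.001
yaw deg -0.1 or directed -0.1
[-2.48077682  9.16927535 -2.64463452]
```

View pics/c12.png

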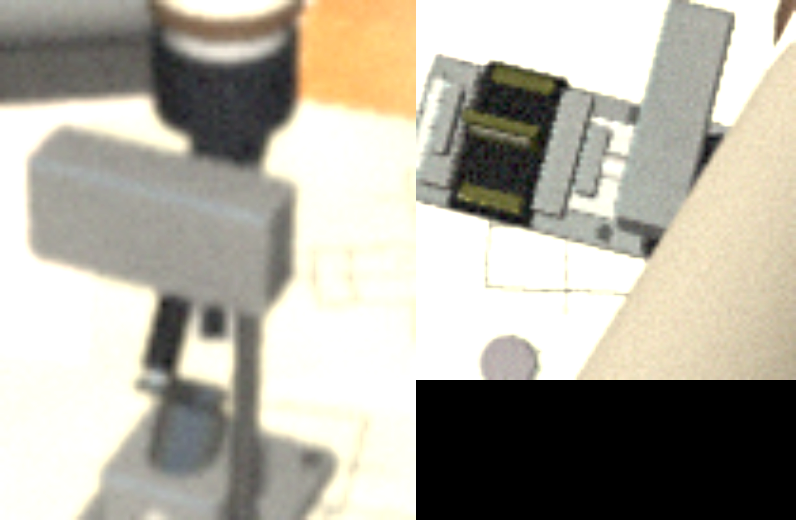

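The side crop shows the handle at (165,340), now past the +x side. The top crop shows only a small gap between the sliding jaw and the slab. From here I'll creep and watch the handle force.

```bash
cat > f.py <<'E'
from h import *
def phi_from_tool(s=14,t=21):
    pass
F0=[]
for n in('top',):
    p,d=bot.capture(n); V=(cloud(n,d)-OV)@RV*1000
    m=(abs(V[...,1])<40)&(V[...,2]>51)&(V[...,2]<59)&(p.max(-1)>60)
    q=V[m][:,0]; a=q[(q>-20)&(q<80)]; b=q[(q>100)&(q<150)]
    # rows: sub-pixel-ish jaw faces per y strip
    yy=V[m][:,1]; fa=[];fb=[]
    for y in range(-36,36,6):
        k=(yy>=y)&(yy<y+6); c=q[k]; c1=c[(c>20)&(c<80)]; c2=c[(c>105)&(c<130)]
        if len(c1)>3: fa.append(c1.max())
        if len(c2)>3: fb.append(c2.min())
    print('jaw',np.mean(fa).round(2),'far',np.mean(fb).round(2) if fb else None)
    jx=np.mean(fa)
# slab edges (dark, slab-top height)
    m=(abs(V[...,1])<34)&(V[...,2]>40)&(V[...,2]<50)&(p.max(-1)<60)&(V[...,0]>40); q=V[m][:,0]; print('slab x',np.percentile(q,[1,99]).round(1))
F=RV.T@np.array(bot.state()['force']); l=np.radians(35); a=np.array([-np.sin(l),0,np.cos(l)])
phi=91-(jx-JX0)/8*57.3 if (JX0:=35.3) else 0
for ph in (phi,):
    r=(hv(ph)-[-100,0,120])/1000; print('phi',round(ph,1),'handle force',round(float(np.cross(r,-F)@a/-.045),1),'F vise',F.round(1))
E
python3 f.py; python3 -c "
from h import *
togo(v2w(-130,-6,120),-87)
for f in (10,0,-10,-20,-30): print(f,((proj('side',v2w(*hv(f,-22)))[0]-[230,110])*5.2).round(),((proj('side',v2w(*hv(f,0)))[0]-[230,110])*5.2).round())
V=(cloud('top',np.load('top3.npz')['d'])-OV)@RV
"
```

```text
jaw 49.82 far 113.49
slab x [ 52.2 519.5]
phi -13.0 handle force 7.8 F vise [-3.4  9.1 -3.3]
t 21.9 tcp [ 0.5293 -0.1508  0.1192] vise [-128.1   -6.1  119.2] yang -87.0 q7 -1.0 local mm [-0.7  1.8 -0.8] F [-9.7 -0.9 -3.3] w 1.002
yaw deg -0.0 or directed -0.0
10 [183. 379.] [194. 338.]
0 [169. 375.] [180. 334.]
-10 [156. 371.] [166. 330.]
-20 [144. 367.] [155. 327.]
-30 [135. 364.] [145. 324.]
```

>>> jog_arm(increments=[[[0, 1, 0], 2], [[0, 1, 0], 2], [[0, 1, 0], 2], [[0, 0.5, 0], 2]])

```text
clock: 22.23
position: [0.5293, -0.1519, 0.1188]
ee_rot: [[0.996, -0.088, -0.009], [-0.088, -0.996, 0.004], [-0.01, -0.003, -1.0]]
force: [-8.8, 3.8, -5.8]
grip_width: 1.001
gripper_force: 4.6
```

```bash
python3 f.py; python3 -c "
from h import *
togo(v2w(-130,-6,120),-95)"
```

```text
jaw 51.18 far 113.3
slab x [ 53.7 519.1]
phi -22.8 handle force 7.0 F vise [ 1.   8.7 -5.9]
t 22.28 tcp [ 0.5293 -0.1519  0.1187] vise [-129.1   -6.5  118.7] yang -95.2 q7 -1.12 local mm [-0.6  0.8 -1.3] F [-8.1  3.2 -5.9] w 0.998
yaw deg -0.2 or directed -0.2
```

>>> jog_arm(increments=[[[0.2, 0.5, 0], 2], [[0.2, 0.5, 0], 2], [[0.2, 0.3, 0], 2]])

```text
clock: 22.53
position: [0.5293, -0.1527, 0.1185]
ee_rot: [[0.982, -0.191, -0.01], [-0.191, -0.982, 0.005], [-0.011, -0.003, -1.0]]
force: [-11.0, 4.6, -6.1]
grip_width: 0.997
gripper_force: 5.5
```

```bash
python3 f.py; python3 -c "
from h import *
togo(v2w(-130,-6,120),-101)"
```

```text
jaw 51.71 far 113.2
slab x [ 54.3 518.3]
phi -26.5 handle force 7.7 F vise [ 1.2  9.4 -4.4]
t 22.58 tcp [ 0.5293 -0.1527  0.1184] vise [-129.9   -6.6  118.4] yang -101.1 q7 -1.2 local mm [-0.6  0.1 -1.6] F [-8.8  3.6 -4.4] w 1.002
yaw deg -0.1 or directed -0.1
```

>>> jog_arm(increments=[[[0.2, 0.3, 0], 2], [[0.2, 0.3, 0], 2], [[0.2, 0.2, 0], 2]])

```text
clock: 22.83
position: [0.5279, -0.1524, 0.1178]
ee_rot: [[0.957, -0.291, -0.014], [-0.291, -0.957, 0.007], [-0.016, -0.002, -1.0]]
force: [-14.0, 6.9, -4.6]
grip_width: 0.999
gripper_force: 7.6
```

```bash
python3 f.py; python3 -c "
from h import *
togo(v2w(-130,-6,120),-107)"
```

```text
jaw 52.02 far 113.44
slab x [ 54.5 519.3]
phi -28.8 handle force 12.5 F vise [ 2.4 14.5 -4.2]
t 22.88 tcp [ 0.5279 -0.1523  0.1177] vise [-129.9   -5.2  117.7] yang -107.1 q7 -1.29 local mm [ 0.8  0.1 -2.4] F [-13.3   6.1  -4.2] w 1.001
yaw deg -0.1 or directed -0.1
```

>>> jog_arm(increments=[[[0, 0, 0], 0], [[0, 0, 0], 0]])

```text
clock: 23.05
position: [0.528, -0.1524, 0.1177]
ee_rot: [[0.957, -0.29, -0.014], [-0.29, -0.957, 0.006], [-0.015, -0.002, -1.0]]
force: [-12.6, 6.4, -5.4]
grip_width: 1.002
gripper_force: 6.8
```

```bash
python3 f.py;python3 f.py
```

```text
jaw 52.02 far 113.25
slab x [ 54.5 519.2]
phi -28.8 handle force 10.8 F vise [ 1.9 13.3 -5.7]
jaw 52.0 far 113.19
slab x [ 54.4 519.5]
phi -28.6 handle force 11.4 F vise [ 2.8 13.7 -6.2]
```

>>> jog_arm(increments=[[[0.1, 0.1, 0], 2], [[0, 0, 0], 0], [[0, 0, 0], 0]])

```text
clock: 23.4
position: [0.5274, -0.1522, 0.1175]
ee_rot: [[0.946, -0.323, -0.016], [-0.323, -0.946, 0.007], [-0.017, -0.002, -1.0]]
force: [-14.0, 6.7, -4.3]
grip_width: 1.004
gripper_force: 7.6
```

```bash
python3 f.py;python3 f.py
```

```text
jaw 51.93 far 113.07
slab x [ 54.4 518.5]
phi -28.1 handle force 12.6 F vise [ 2.  14.9 -4.9]
jaw 52.1 far 113.22
slab x [ 54.4 518.6]
phi -29.4 handle force 13.6 F vise [ 1.7 16.3 -4.8]
```

>>> jog_arm(increments=[[[0, 0, 0], -4], [[0, 0, 0], -5], [[-3, 5, 0], 0], [[0, 10, -5], 0], [[0, 10, -15], 0], [[0, 10, -25], 0], [[0, 5, -30], 0], [[0, 0, -30], 0], [[0, 0, -30], 0], [[0, 0, 0], 0], [[0, 0, 0], 0]])

```text
clock: 24.42
position: [0.5265, -0.1973, 0.2585]
ee_rot: [[0.984, -0.177, 0.006], [-0.177, -0.984, -0.001], [0.006, -0.0, -1.0]]
force: [-0.6, 1.4, -1.1]
grip_width: 0.998
gripper_force: 0.0
```

```bash
python3 f.py; python3 - <<'E'
from h import *
togo(v2w(-130,-6,250),-107)
p,d=bot.capture('top'); q,_=bot.capture('side')
a=cv2.resize(p[150:250,180:310],(416,320)); b=cv2.resize(q[120:280,190:310],(380,507)); o=np.zeros((520,796,3),np.uint8); o[:320,:416]=a; o[:507,416:]=b
cv2.imwrite('pics/c13.png',cv2.convertScaleAbs(o[...,::-1],alpha=2))
E
```

```text
jaw 52.17 far 113.62
slab x [ 54.4 519. ]
phi -29.9 handle force -0.3 F vise [-1.   0.4 -0.7]
t 24.47 tcp [ 0.5254 -0.1964  0.2566] vise [-173.2  -14.2  256.6] yang -100.2 q7 -1.22 local mm [ -4.6 -43.7   6.6] F [-0.6 -0.8 -0.7] w 1.001
yaw deg 6.8 or directed 6.8
```

View pics/c13.png

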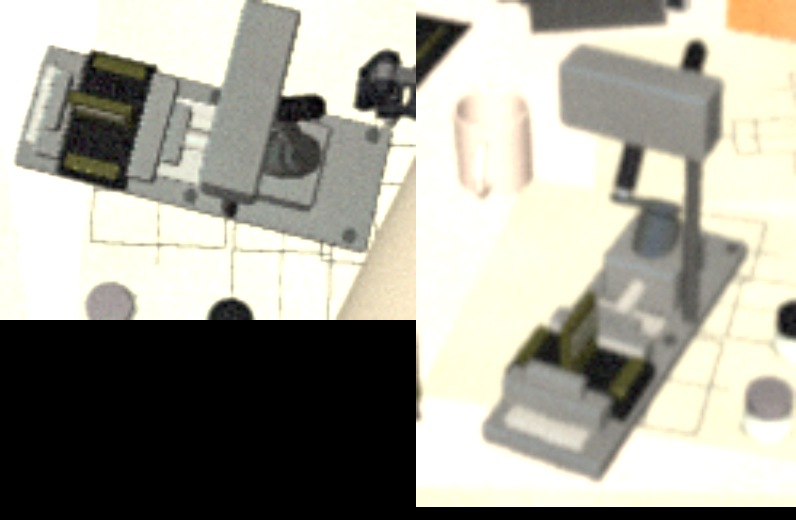

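The slab, at (110,120) in the left half, is seated between both jaws. The gripper is clear of the crank.

```bash
python3 -c "
from cell import bot
print(bot.hand_in())"
```

```text
the job is handed in; nothing more can be done
None
```

I stood the cabin on the vise bed, cranked the jaw shut on the slab, let go of the crank and handed the job in at about 24.5 s; I judged the clamp at roughly 20–30 N from the handle force, and no verdict came back.

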